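# Draw a cylinder's piston rod out to its mark and hold it for switch setting

### The job

Take the yellow thread protector off the end of the piston rod of the upright air cylinder and set it down (not dropped) in the blue parts tray. Then take hold of the bare rod and draw it straight up out of the cylinder, gently and without forcing it sideways against its bore, until the blue ring marked on it has just come fully clear of the gland on top of the cylinder. Finish while holding the rod still there, well gripped, so that a colleague can set the position switch (let go, it sinks back), and leave the other things on the bench where they are.

Things in the scene. Friction and masses are not known exactly. Their poses are not given: they have to be found in the camera images.
- cyl: Upright tie-rod air cylinder on a steel plate (130 x 100 x 12 mm) fixed to the bench: 54 mm square aluminium end covers, round barrel, dark gland nose (33 mm across, 8 mm high) on top, silencers on the -y side, black position switch. Origin: centre of the plate's underside; z up the cylinder's axis. The top cover's face is 146 mm above the bench, the gland's top 154 mm.
- gland (a point): Centre of the gland's top face, where the rod comes out (17 mm bore, 36 mm long, on the cylinder's axis). z up.
- rod: Loose piston and steel rod, 0.25 to 0.5 kg, upright in the cylinder, 1 mm clearance in the gland; starts fully home, slides up 56 mm to a stop, sinks back if let go. Origin: centre of the piston's underside (inside the barrel); z up the rod. Plain round rod 16 mm thick up to a shoulder 160 mm above the origin, then a 10 mm thread 20 mm long. Fully home, 46 mm of plain rod stands above the gland.
- rod_shoulder (a point): Centre of the rod's shoulder, top of the plain 16 mm part; 160 mm above the rod's origin, 46 mm above the gland when fully home.
- rod_mark (a point): Lower edge (on the axis) of the blue ring marked round the rod, 8 mm high; 76 mm below the shoulder. At the start the ring is hidden in the bore, its lower edge 30 mm below the gland's top.
- cap: Yellow plastic thread protector, round cap 22 mm in diameter, 40 mm high, open below, 18 g. It sits loosely upright over the rod's thread (its bore is 13 mm wide and 24 mm deep), its rim resting on the shoulder, and lifts straight off. Origin: centre of its open rim; z towards the closed end (up).
- tray: Blue open parts tray, 126 (x) x 180 (y) x 28 mm high, 3 mm walls and floor, 0.45 kg, loose on the bench; a divider 30 mm to +y of its centre leaves a narrow bay with brass fittings on the +y side and an empty bay on the -y side. Origin: centre of its underside; z up.
- tray_bay (a point): Centre of the floor of the tray's empty bay (120 x 116 mm inside, 25 mm deep).
- drive: Bystander: hard disk drive lying flat, 147 x 102 x 26 mm. Origin: centre of its underside. Stays where it is.
- wrench: Bystander: small steel wrench lying on the bench between the robot and the cylinder, 150 mm long. Stays where it is.
- grease: Bystander: jar of grease, 52 mm across, 55 mm high, beyond the cylinder. Stays where it is.
- tape: Bystander: roll of green tape lying flat, 76 mm across, 18 mm high, beyond the cylinder. Stays where it is.
- caliper: Bystander: digital caliper lying flat, 200 mm long, beyond the cylinder. Stays where it is.
- driver: Bystander: red-handled screwdriver, 190 mm long, at the right far side. Stays where it is.

How it is judged (in metres and radians):
On the way, in this order (a step that is already met when the one before it is completed fails the run):
1. the protector is lowered into the tray, still in the fingers, the rod not yet drawn (contact force between the fingers and cap above 0.5 N and x of cap in the frame of tray between -0.06 and 0.06 m and y of cap in the frame of tray between -0.087 and 0.087 m and z of cap in the frame of tray below 0.03 m and z of rod_mark in the frame of gland below -0.02 m), for 0.05 s.
2. the protector lies released in the tray (contact force between the fingers and cap below 0.05 N and x of cap in the frame of tray between -0.06 and 0.06 m and y of cap in the frame of tray between -0.087 and 0.087 m and z of cap in the frame of tray below 0.03 m and linear speed of cap below 0.05 m/s), for 0.2 s.
3. the rod is drawn out by the fingers until the blue ring is clear of the gland (contact force between the fingers and rod above 3 N and z of rod_mark in the frame of gland between -0.001 and 0.01 m), for 0.2 s.
At the end, for the whole second after the job is handed in: The fingers hold the rod (over 3 N) at rest and upright in the bore (within 0.03 rad), pressing on the cylinder with less than 10 N, the lower edge of its blue ring between 1 mm below and 10 mm above the gland's top; the protector lies released in the tray (all of step 3 and contact force between rod and cyl below 10 N and angle between the z axis of rod and the z axis of cyl, either way round below 0.03 rad and linear speed of rod below 0.01 m/s and contact force between the fingers and cap below 0.05 N and x of cap in the frame of tray between -0.06 and 0.06 m and y of cap in the frame of tray between -0.087 and 0.087 m and z of cap in the frame of tray below 0.03 m); the arm keeps its last pose, push and grip.
It fails at once if the rod is forced against the cylinder (over 35 N) (contact force between rod and cyl above 35 N).
It fails at once if a bystander or the tray is shoved more than 30 mm (distance of any of tray, drive, wrench, grease, tape, caliper, driver from where it was at the start of the episode above 0.03 m).
It also fails if it takes over 53 s, if anything falls off the work surface, if the arm or the gripper's body presses on something with over 40 N, if the wrist force passes 120 N, or if a joint passes its speed limit or range.

### The arm

A 6-joint arm with a two-finger parallel gripper is mounted at the origin on the work surface. World frame = base frame: x ahead of the robot, y to its left, z up, the work surface at z = 0. Lengths are in mm, angles in rad, forces in N, time in s.
With the tool pointing down it reaches from about 275 to 1000 mm from the base axis. Payload 8.4 kg.
Tool frame: the origin (TCP) lies between the finger pads; the fingertips stand 22 mm ahead of it and the grasp point (between the pads) lies 3 mm ahead of it (r.nose_length is the z of the fingertips in the tool frame, in mm); z points along the fingers, y is the line along which they close (so a half turn about z gives the same grasp; the last joint's range is limited). The gripper opens to 85 mm and grips with 20 to 120 N. Pads are 22 mm wide; open, the fingers measure 114 mm over their backs; the gripper's body (76 mm by 85 mm) begins 54 mm behind the grasp point. The pads swing forward as they close: fully open they stand 13 mm farther back than shut.
Start: joints at [-1.2, 0.353, 1.633, -0, 1.155, -0.002], TCP at [227.639, -582.073, 253.281] pointing down, gripper open.
Joint ranges: [-2.63, 2.63], [-0.92, 2.1], [0.06, 2.66], [-1.3, 4.44], [0, 2.69], [-3.02, 3.02]. Speed limits (rad/s): [2.22, 2.22, 2.79, 3.14, 3.14, 3.14].

### API

Orientations are given as [roll, pitch, yaw] about the fixed x, y, z axes, in that order (R = Rz(yaw) Ry(pitch) Rx(roll)).
In Python, from rig import r gives the robot as it stands.
- The arm moves only by the tool steer_hand, called after "Request:" as name([rows], argument=value, ...), one row to a line, values as JSON. Schema: {"type":"object","properties":{"rows":{"type":"array","items":{"type":"object","properties":{"rx":{"type":"number"},"ry":{"type":"number"},"rz":{"type":"number"},"sx":{"type":"number"},"sy":{"type":"number"},"sz":{"type":"number"},"aperture":{"type":"number"}},"additionalProperties":false,"required":["aperture"]},"minItems":1,"maxItems":5},"clamp_n":{"type":"number"},"only":{"type":"string"},"quiet":{"type":"boolean"},"lines":{"type":"string"}},"required":["rows"],"additionalProperties":false}. rows is a list of rows, 1 to 5 of them, each an object with the fields rx, ry, rz (a rotation vector in rad), sx, sy, sz (the shift in mm), aperture (the opening from 0.0 (shut) to 1.0 (fully open)); a field left out counts as zero (the opening has to be given); each row shifts and turns the commanded pose from where the row before left it, along the tool's axes as they then stand; what a row does not reach is not made up. A row lasts 1/12 s, in which the tool goes at most 41.7 mm and 0.125 rad, less where a joint would pass 70% of its speed; a pose out of reach is approached as far as the arm can. The fingers move at their own pace and stop on an object; clamp_n is the grip in N (left out, the last holds). Time passes only in rows, so rows that do not move let the fingers close. The tool returns the time, the measured TCP pose, the force, the opening and the grip force at its end. only (a regular expression) keeps the lines of the reply that match it, lines (a string "A,B") keeps lines A to B, and quiet returns only ok. Input that does not fit is refused with a message, and nothing moves.
- r.sense(): the state, without advancing time (a new reading comes with each control period).
- r.grab_frame(name): name is "scene" or "top"; returns the picture (384x512x3 uint8, red, green, blue); there is no depth.
- r.camera_params(name): a dict with "fx", "fy", "cx", "cy" (pixels), "dist_coeffs" ([k1, k2, p1, p2, k3] as OpenCV has them; the pictures are not rectified), "rvec" (rotation vector, rad) and "tvec" (3), from world to camera coordinates, as OpenCV has them. Camera axes: x right, y down, z forward; pixel columns grow to the right and rows downward; lengths in mm; the calibration is good to about 2 mm. A picture is of the moment at which its call begins. camera_params takes no time and is no camera call.
- r.sign_off(): hands the job in; it is judged then, once.
The state is a dict: "clock": time; "qpos": joint angles; "qvel": joint speeds; "joint_efforts": joint torques, N m; "eef_pos": TCP position; "tcp_rot": TCP orientation; "contact_force": force on the tool from outside, world axes, zero at the start; "wrist_torque": the same for the moment, N m; "opening": opening from 0.0 (shut) to 1.0 (fully open); "grasp_force": force on a finger pad.
Only numpy, scipy, OpenCV 4.12 (cv2) and the standard library are available. Lean on these libraries where they do the work, as an engineer would, in place of code of your own. Each camera call takes 0.05 s, during which the arm holds its last target. There are 200 camera calls.

## Working session

There is one attempt and no reset: what is moved stays moved. The work goes in short steps, Python scripts to look and compute and a tool call to move; the robot and the scene stay as the last step left them, time stands still between calls to the robot, and variables do not carry over. Pictures are saved under pics/ and viewed, at most 10 in all, crops included, and the job is handed in when it is done.

```bash
ls; mkdir -p pics; python3 - <<'E'
from rig import r
import cv2
print(r.sense(), r.nose_length)
for n in("scene","top"):
    cv2.imwrite(f"pics/{n}0.png",cv2.cvtColor(r.grab_frame(n),cv2.COLOR_RGB2BGR)); print(r.camera_params(n))
E
```

```text
pics
rig.py
{'clock': 0.0, 'qpos': array([-1.20039783e+00,  3.53648290e-01,  1.63412829e+00,  1.41682932e-05,
        1.15525191e+00, -2.42113514e-03]), 'qvel': array([-0.00078638,  0.0005903 ,  0.00098627, -0.00143698, -0.00197484,
        0.00081793]), 'joint_efforts': array([-4.27034916e-03, -6.05272937e+01, -3.42065978e+01, -2.47791841e-04,
        9.49615322e-03, -2.98455336e-05]), 'eef_pos': array([ 227.47720941, -581.64052393,  252.56409574]), 'tcp_rot': array([-3.14015685e+00, -1.64306176e-05,  3.72813891e-01]), 'contact_force': array([-0.26250924,  0.06196127,  0.27868768]), 'wrist_torque': array([ 0.01543716,  0.00313172, -0.00376465]), 'grasp_force': 0.0, 'opening': 0.9992142150787408} 22.0
{'fx': 456.5150562884585, 'fy': 456.5150562884585, 'cx': 247.82425951714228, 'cy': 188.12216975217757, 'dist_coeffs': array([0.00103855, 0.        , 0.        , 0.        , 0.        ]), 'rvec': array([ 1.20737504,  2.18977618, -1.02822555]), 'tvec': array([ 308.93348891, -172.7623662 , 1507.3455006 ])}
{'fx': 498.10654351938695, 'fy': 498.10654351938695, 'cx': 254.28537538024935, 'cy': 189.8381134779429, 'dist_coeffs': array([-0.08310709,  0.        ,  0.        ,  0.        ,  0.        ]), 'rvec': array([ 2.17535947, -2.19641414,  0.07789393]), 'tvec': array([ -16.24725838,  564.51509832, 1460.70939798])}
```

View pics/scene0.png

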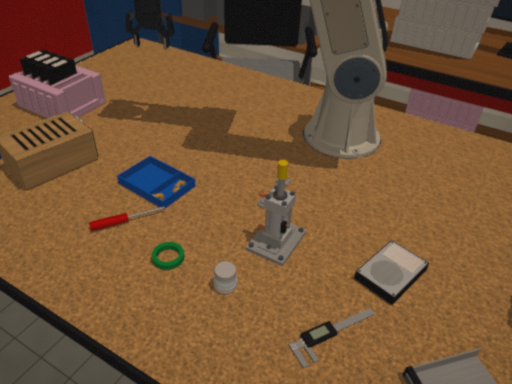

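View pics/top0.png

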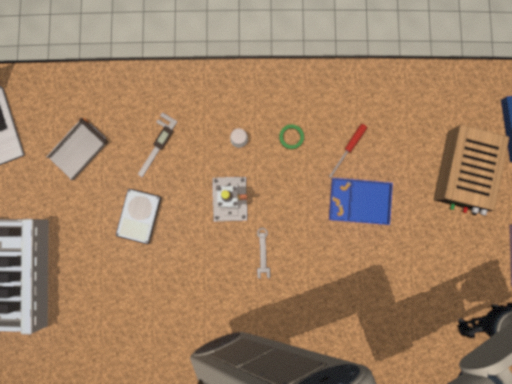

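The scene view shows the yellow cap at about (283,168) and the blue tray at (157,181). In the top view the cap is at (226,195), the tray at (361,201) with its brass bay on the left (+y), and the wrench at (263,252). Next I triangulate the cap, rod and tray.

```bash
cat > h.py <<'E'
import cv2, numpy as np
from rig import r
def cam(n):
    p=r.camera_params(n); K=np.array([[p["fx"],0,p["cx"]],[0,p["fy"],p["cy"]],[0,0,1.]])
    R=cv2.Rodrigues(np.array(p["rvec"]))[0]; t=np.array(p["tvec"]).reshape(3); return K,np.array(p["dist_coeffs"]),R,t
def ray(n,uv):
    K,d,R,t=cam(n); u=cv2.undistortPoints(np.array([[uv]],float),K,d)[0,0]
    v=R.T@np.array([u[0],u[1],1]); return -R.T@t, v/np.linalg.norm(v)
def plane(n,uv,z):
    c,v=ray(n,uv); return c+v*(z-c[2])/v[2]
def tri(a,b):
    (c1,v1),(c2,v2)=ray("scene",a),ray("top",b)
    s=np.linalg.lstsq(np.c_[v1,-v2],c2-c1,rcond=None)[0]; p,q=c1+s[0]*v1,c2+s[1]*v2
    return (p+q)/2, np.linalg.norm(p-q)
def proj(n,P):
    K,d,R,t=cam(n); return cv2.projectPoints(np.array(P,float).reshape(-1,3),cv2.Rodrigues(R)[0],t,K,d)[0].reshape(-1,2)
def mask(im,lo,hi): return cv2.inRange(cv2.cvtColor(im,cv2.COLOR_RGB2HSV),lo,hi)
def big(m):
    c=cv2.findContours(m,cv2.RETR_EXTERNAL,cv2.CHAIN_APPROX_NONE)[0]; return max(c,key=cv2.contourArea)
YEL=((24,150,90),(34,255,255)); BLU=((105,150,60),(125,255,255))
E
python3 - <<'E'
from h import *
S=r.grab_frame("scene");T=r.grab_frame("top")
ms=mask(S,*YEL);mt=mask(T,*YEL)
ms[:,:250]=0;ms[:,320:]=0;ms[240:]=0;mt[:,:205]=0;mt[:,245:]=0;mt[:180]=0;mt[225:]=0
cs,ct=big(ms),big(mt)
print("scene box",cv2.boundingRect(cs),cv2.minAreaRect(cs),"top",cv2.boundingRect(ct),cv2.minEnclosingCircle(ct))
def cen(c): m=cv2.moments(c); return m["m10"]/m["m00"],m["m01"]/m["m00"]
print(tri(cen(cs),cen(ct)))
for z in(200,220,240): print(z,plane("top",cen(ct),z),plane("scene",cen(cs),z))
# tray
for n,im in(("scene",S),("top",T)):
    m=mask(im,*BLU)
    if n=="top": m[:,:320]=0;m[:,400:]=0;m[:170]=0;m[235:]=0
    else: m[:150]=0;m[215:]=0;m[:,:110]=0;m[:,205:]=0
    c=big(m);rc=cv2.minAreaRect(c);b=cv2.boxPoints(rc);q=cv2.approxPolyDP(cv2.convexHull(c),4,True)[:,0]
    print(n,q.tolist());print(np.round([plane(n,p,28) for p in (q if n=="scene" else b)],1).tolist())
h=np.hstack([cv2.resize(S[150:270,220:340],(400,400),interpolation=2),cv2.resize(T[165:235,190:260],(400,400),interpolation=2)])
cv2.imwrite("pics/crop1.png",cv2.cvtColor(h,cv2.COLOR_RGB2BGR))
E
```

```text
Traceback (most recent call last):
  File "h.py", line 19, in big
    c=cv2.findContours(m,cv2.RETR_EXTERNAL,cv2.CHAIN_APPROX_NONE)[0]; return max(c,key=cv2.contourArea)
                                                                             ~~~^^^^^^^^^^^^^^^^^^^^^^^
ValueError: max() iterable argument is empty
```

```bash
cat > m1.py <<'E'
from h import *
S=r.grab_frame("scene");T=r.grab_frame("top")
hs=lambda im,u,v: cv2.cvtColor(im,cv2.COLOR_RGB2HSV)[v,u].tolist()
print(hs(S,283,170),hs(S,283,163),hs(T,226,195),hs(T,225,193))
YEL=((22,190,90),(36,255,255))
ms=mask(S,*YEL);mt=mask(T,*YEL)
ms[:,:265]=0;ms[:,300:]=0;ms[195:]=0;mt[:,:205]=0;mt[:,237:]=0;mt[:180]=0;mt[225:]=0
print(ms.any(),mt.any())
cs,ct=big(ms),big(mt)
print("scene box",cv2.boundingRect(cs),cv2.minAreaRect(cs),"top",cv2.boundingRect(ct),cv2.minEnclosingCircle(ct))
def cen(c): m=cv2.moments(c); return m["m10"]/m["m00"],m["m01"]/m["m00"]
print(tri(cen(cs),cen(ct)))
for z in(200,220,240): print(z,plane("top",cen(ct),z),plane("scene",cen(cs),z))
for n,im in(("scene",S),("top",T)):
    m=mask(im,*BLU)
    if n=="top": m[:,:320]=0;m[:,400:]=0;m[:170]=0;m[235:]=0
    else: m[:150]=0;m[215:]=0;m[:,:110]=0;m[:,205:]=0
    c=big(m);b=cv2.boxPoints(cv2.minAreaRect(c));q=cv2.approxPolyDP(cv2.convexHull(c),4,True)[:,0]
    print(n,q.tolist());print(np.round([plane(n,p,28) for p in (q if n=="scene" else b)],1).tolist())
h=np.hstack([cv2.resize(S[150:270,220:340],(400,400),interpolation=2),cv2.resize(T[165:235,190:260],(400,400),interpolation=2)])
cv2.imwrite("pics/crop1.png",cv2.cvtColor(h,cv2.COLOR_RGB2BGR))
E
python3 m1.py || sed -i 's/(22,190,90)/(18,150,60)/' m1.py
```

```text
[23, 236, 131] [23, 241, 186] [29, 149, 209] [29, 151, 209]
True FalseTraceback (most recent call last):
  File "m1.py", line 9, in <module>
    cs,ct=big(ms),big(mt)
                  ~~~^^^^
  File "h.py", line 19, in big
    c=cv2.findContours(m,cv2.RETR_EXTERNAL,cv2.CHAIN_APPROX_NONE)[0]; return max(c,key=cv2.contourArea)
                                                                             ~~~^^^^^^^^^^^^^^^^^^^^^^^
ValueError: max() iterable argument is empty
```

```bash
sed -i 's/^YEL=.*//; s/ms=mask(S,\*YEL);mt=mask(T,\*YEL)/ms=mask(S,(21,205,80),(36,255,255));mt=mask(T,(24,100,90),(36,255,255))/' m1.py; python3 m1.py
```

```text
[23, 236, 131] [23, 241, 186] [29, 147, 211] [29, 148, 213]
True True
scene box (277, 159, 11, 21) ((282.1471862792969, 168.9390869140625), (9.404610633850098, 20.09166717529297), 4.085616588592529) top (222, 191, 8, 8) ((225.31817626953125, 194.31817626953125), 4.0478596687316895)
(array([539.19774779,  52.48030177, 221.64539704]), np.float64(0.59402228651905))
200 [540.40589257  53.98164473 200.        ] [512.83648452  39.55620893 200.        ]
220 [539.16745344  52.84027113 220.        ] [537.32426239  51.25614353 220.        ]
240 [537.92901431  51.69889752 240.        ] [561.81204026  62.95607813 240.        ]
scene [[118, 176], [151, 157], [192, 178], [194, 185], [165, 206], [120, 183]]
[[583.6, -428.0, 28.0], [463.8, -412.5, 28.0], [478.6, -250.7, 28.0], [500.5, -227.3, 28.0], [610.6, -237.5, 28.0], [603.6, -401.2, 28.0]]
top [[355, 182], [388, 185], [386, 222], [350, 219]]
[[471.9, -301.1, 28.0], [585.6, -311.5, 28.0], [576.8, -424.4, 28.0], [462.9, -413.3, 28.0]]
```

View pics/crop1.png

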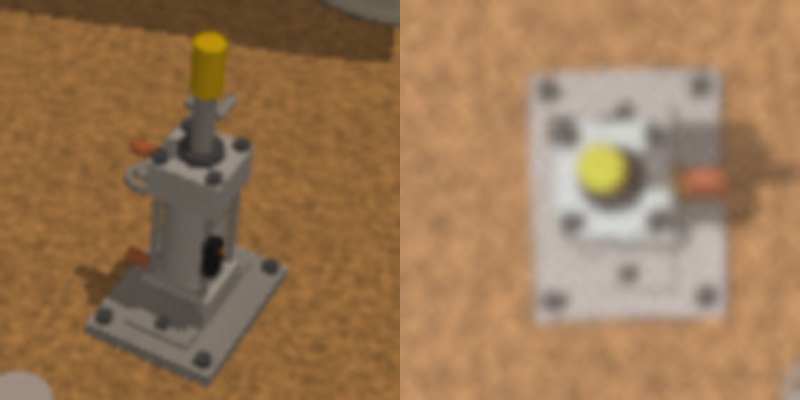

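The crops confirm the geometry: the cap stands upright on the rod, with its top at crop (602,168), the plate roughly aligned with the world axes and the silencer on −y. The two-view cap centre is z=221.6 against 220 expected, with x,y ≈ (537.8, 51.6). I'll check the tray corner in two views and work out the moves.

```bash
cat >> h.py <<'E'
from scipy.spatial.transform import Rotation as Ro
def togo(P):
    s=r.sense(); R=Ro.from_euler("xyz",s["tcp_rot"]).as_matrix()
    print("t",round(s["clock"],2),"tcp",np.round(s["eef_pos"],1),"rot",np.round(s["tcp_rot"],4),"F",np.round(s["contact_force"],1),"tool move",np.round(R.T@(np.array(P)-s["eef_pos"]),1))
E
python3 - <<'E'
from h import *
print(tri((151,157),(386,222)))
print(proj("scene",[[524,-362,3],[527,-333,28]]),proj("top",[[524,-362,3]]))
togo([537.8,51.6,300])
E
```

```text
(array([ 464.78494783, -410.88282576,   29.09377742]), np.float64(0.8765057441078713))
[[151.47956982 180.01106849]
 [157.73273736 177.00825855]] [[367.29761357 202.49531135]]
t 0.4 tcp [ 227.6 -582.   253.2] rot [-3.1414  0.      0.3728] F [ 0.2 -0.2  0.1] tool move [ 519.7 -477.1  -46.7]
```

Tray rim measures 29 mm against 28, which is good. Now to a point above the cap.

Request:
steer_hand([
  {"sx": 15,"sy": -12,"sz": -30,"aperture": 0.8},
  {"sx": 26,"sy": -24,"sz": -16.7,"aperture": 0.8},
  {"sx": 26,"sy": -24,"aperture": 0.8},
  {"sx": 26,"sy": -24,"aperture": 0.8},
  {"sx": 26,"sy": -24,"aperture": 0.8},
], clamp_n=20)

```text
clock: 0.82
eef_pos: [299.5, -436.9, 300.4]
tcp_rot: [3.141, -0.0, 0.372]
contact_force: [0.5, -0.6, -0.5]
opening: 0.796
grasp_force: 0.0
```

Request:
steer_hand([
  {"sx": 26,"sy": -24,"aperture": 0.7},
  {"sx": 26,"sy": -24,"aperture": 0.7},
  {"sx": 26,"sy": -24,"aperture": 0.7},
  {"sx": 26,"sy": -24,"aperture": 0.7},
  {"sx": 26,"sy": -24,"aperture": 0.7},
])

```text
clock: 1.23
eef_pos: [376.9, -277.5, 300.2]
tcp_rot: [3.141, -0.0, 0.373]
contact_force: [0.8, 0.0, -0.2]
opening: 0.698
grasp_force: 0.0
```

Request:
steer_hand([
  {"sx": 26,"sy": -24,"aperture": 0.7},
  {"sx": 26,"sy": -24,"aperture": 0.7},
  {"sx": 26,"sy": -24,"aperture": 0.7},
  {"sx": 26,"sy": -24,"aperture": 0.7},
  {"sx": 26,"sy": -24,"aperture": 0.7},
])

```text
clock: 1.65
eef_pos: [454.3, -118.2, 300.3]
tcp_rot: [3.141, -0.001, 0.373]
contact_force: [0.5, 0.3, -0.3]
opening: 0.696
grasp_force: 0.0
```

Request:
steer_hand([
  {"sx": 26,"sy": -24,"aperture": 0.6},
  {"sx": 26,"sy": -24,"aperture": 0.6},
  {"sx": 26,"sy": -24,"aperture": 0.6},
  {"sx": 26,"sy": -24,"aperture": 0.6},
  {"aperture": 0.6},
])

```text
clock: 2.07
eef_pos: [518.0, 12.0, 300.2]
tcp_rot: [-3.14, -0.003, 0.376]
contact_force: [0.2, -0.4, -0.3]
opening: 0.599
grasp_force: 0.0
```

Request:
steer_hand([
  {"aperture": 0.6},
  {"aperture": 0.6},
  {"aperture": 0.6},
])

```text
clock: 2.32
eef_pos: [515.3, 6.6, 299.9]
tcp_rot: [3.141, 0.0, 0.372]
contact_force: [-0.5, 0.2, 1.0]
opening: 0.6
grasp_force: 0.0
```

```bash
python3 -c "
from h import *
togo([537.8,51.6,300])"
```

```text
t 2.32 tcp [515.3   6.6 299.9] rot [3.1415e+00 5.0000e-04 3.7210e-01] F [-0.5  0.2  1. ] tool move [ 37.4 -33.7  -0.1]
```

Request:
steer_hand([
  {"sx": 18.7,"sy": -16.8,"aperture": 0.6},
  {"sx": 18.7,"sy": -16.9,"aperture": 0.6},
  {"aperture": 0.6},
  {"aperture": 0.6},
])

```text
clock: 2.65
eef_pos: [538.2, 51.8, 299.9]
tcp_rot: [3.141, 0.0, 0.373]
contact_force: [-0.9, 0.1, -0.2]
opening: 0.602
grasp_force: 0.0
```

Request:
steer_hand([
  {"sz": 20,"aperture": 0.6},
  {"sz": 10,"aperture": 0.6},
  {"aperture": 0.6},
  {"aperture": 0.6},
])

```text
clock: 2.98
eef_pos: [537.5, 51.4, 269.6]
tcp_rot: [-3.141, 0.002, 0.372]
contact_force: [0.4, -0.2, -0.3]
opening: 0.602
grasp_force: 0.0
```

```bash
python3 - <<'E'
from h import *
togo([537.8,51.6,229])
S=r.grab_frame("scene");T=r.grab_frame("top")
g=r.sense()["eef_pos"];print(proj("scene",[g+[0,0,-3],g+[0,0,-22]]),proj("top",[g+[0,0,-22]]))
h=np.hstack([cv2.resize(S[100:200,230:330],(400,400),interpolation=2),cv2.resize(T[150:230,190:270],(400,400),interpolation=2)])
cv2.imwrite("pics/crop2.png",cv2.cvtColor(h,cv2.COLOR_RGB2BGR))
E
```

```text
t 2.98 tcp [537.5  51.4 269.6] rot [-3.1412e+00  1.8000e-03  3.7180e-01] F [ 0.4 -0.2 -0.3] tool move [ 0.4 -0.1 40.6]
[[283.6662646  150.81873645]
 [283.04756282 158.21394917]] [[225.14756415 193.98667527]]
```

View pics/crop2.png

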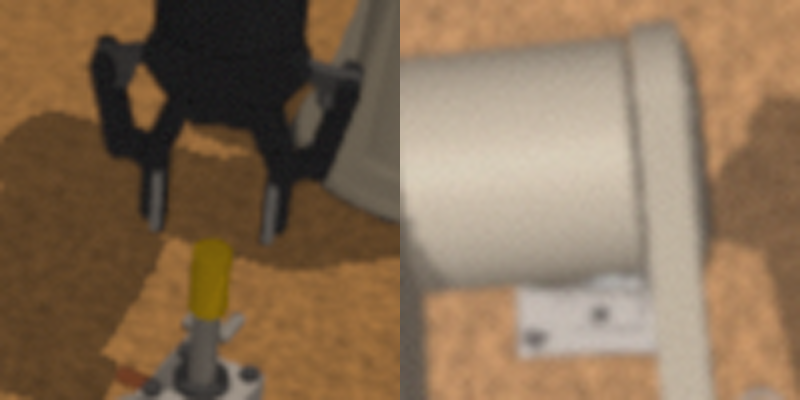

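The pads straddle the cap: their inner edges are at crop x≈163 and 263, midpoint 213, with the cap centre at 211. Descend and close.

Request:
steer_hand([
  {"sx": 0.2,"sz": 15,"aperture": 0.6},
  {"sz": 15,"aperture": 0.6},
  {"sz": 10.6,"aperture": 0.6},
  {"aperture": 0.5},
  {"aperture": 0.4},
])

```text
clock: 3.5
eef_pos: [538.4, 52.3, 229.5]
tcp_rot: [-3.141, 0.001, 0.373]
contact_force: [0.1, 0.2, 0.1]
opening: 0.406
grasp_force: 0.0
```

Request:
steer_hand([
  {"aperture": 0.35},
  {"aperture": 0.3},
  {"aperture": 0.26},
  {"aperture": 0.22},
  {"aperture": 0.2},
])

```text
clock: 3.92
eef_pos: [539.0, 52.5, 230.2]
tcp_rot: [3.141, -0.002, 0.373]
contact_force: [0.2, -0.2, 5.3]
opening: 0.249
grasp_force: 20.5
```

Request:
steer_hand([
  {"aperture": 0.15},
  {"aperture": 0.1},
  {"aperture": 0.1},
  {"aperture": 0.1},
])

```text
clock: 4.25
eef_pos: [539.1, 52.5, 230.2]
tcp_rot: [3.141, -0.001, 0.373]
contact_force: [0.2, -0.6, 6.2]
opening: 0.251
grasp_force: 20.5
```

Gripped, with almost no side force. Lift straight up, slowly at first.

Request:
steer_hand([
  {"sz": -5,"aperture": 0.1},
  {"sz": -7,"aperture": 0.1},
  {"sz": -8,"aperture": 0.1},
  {"sz": -10,"aperture": 0.1},
  {"sz": -20,"aperture": 0.1},
], clamp_n=25)

```text
clock: 4.67
eef_pos: [537.5, 52.3, 279.0]
tcp_rot: [-3.141, 0.003, 0.373]
contact_force: [0.6, -0.4, -0.7]
opening: 0.247
grasp_force: 24.5
```

Request:
steer_hand([
  {"sz": -20,"aperture": 0.1},
  {"sz": -10,"aperture": 0.1},
  {"aperture": 0.1},
  {"aperture": 0.1},
])

```text
clock: 5.0
eef_pos: [538.6, 52.4, 309.7]
tcp_rot: [3.141, -0.001, 0.373]
contact_force: [-0.2, 0.4, -0.3]
opening: 0.248
grasp_force: 24.5
```

```bash
python3 - <<'E'
from h import *
togo([524.3,-362.6,100])
S=r.grab_frame("scene")
h=cv2.resize(S[100:220,220:340],(480,480),interpolation=2)
cv2.imwrite("pics/crop3.png",cv2.cvtColor(h,cv2.COLOR_RGB2BGR))
E
```

```text
t 5.0 tcp [538.6  52.4 309.7] rot [ 3.1413e+00 -1.1000e-03  3.7280e-01] F [-0.2  0.4 -0.3] tool move [-164.7  381.3  209.7]
```

View pics/crop3.png

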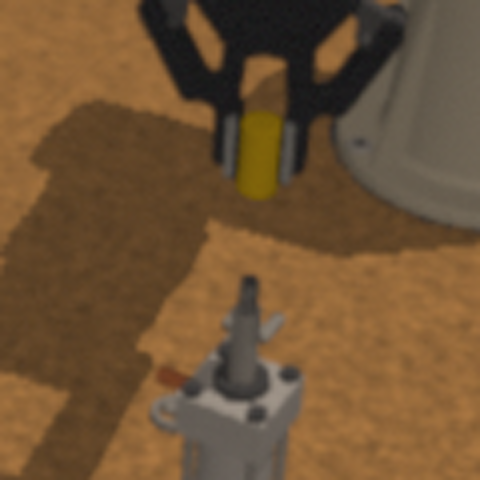

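The cap is held in the fingers at crop (258,155) and the rod's thread is bare at (248,290). Now to the tray's empty bay.

Request:
steer_hand([
  {"sx": -13.7,"sy": 31.8,"aperture": 0.1},
  {"sx": -13.7,"sy": 31.8,"aperture": 0.1},
  {"sx": -13.7,"sy": 31.8,"aperture": 0.1},
  {"sx": -13.7,"sy": 31.8,"aperture": 0.1},
  {"sx": -13.7,"sy": 31.8,"aperture": 0.1},
])

```text
clock: 5.47
eef_pos: [531.6, -121.9, 307.9]
tcp_rot: [-3.14, 0.002, 0.373]
contact_force: [0.7, -0.0, -0.5]
opening: 0.249
grasp_force: 24.6
```

Request:
steer_hand([
  {"sx": -13.7,"sy": 31.8,"aperture": 0.1},
  {"sx": -13.7,"sy": 31.8,"aperture": 0.1},
  {"sx": -13.7,"sy": 31.8,"aperture": 0.1},
  {"sx": -13.7,"sy": 31.8,"aperture": 0.1},
  {"sx": -13.7,"sy": 31.8,"aperture": 0.1},
])

```text
clock: 5.88
eef_pos: [525.8, -295.1, 307.8]
tcp_rot: [-3.14, 0.001, 0.373]
contact_force: [0.3, -0.3, 0.1]
opening: 0.25
grasp_force: 24.6
```

Request:
steer_hand([
  {"sx": -13.7,"sy": 31.8,"aperture": 0.1},
  {"sx": -13.7,"sy": 31.8,"aperture": 0.1},
  {"aperture": 0.1},
  {"aperture": 0.1},
])

```text
clock: 6.22
eef_pos: [523.4, -364.0, 307.3]
tcp_rot: [-3.139, 0.002, 0.37]
contact_force: [-0.3, -0.2, 0.4]
opening: 0.251
grasp_force: 24.6
```

Request:
steer_hand([
  {"sz": 35,"aperture": 0.1},
  {"sz": 40,"aperture": 0.1},
  {"sz": 40,"aperture": 0.1},
  {"sz": 40,"aperture": 0.1},
  {"sz": 40,"aperture": 0.1},
])

```text
clock: 6.63
eef_pos: [524.0, -360.9, 112.2]
tcp_rot: [-3.141, 0.0, 0.374]
contact_force: [-0.2, -0.5, -1.0]
opening: 0.246
grasp_force: 24.6
```

Request:
steer_hand([
  {"sz": 30,"aperture": 0.1},
  {"sz": 20,"aperture": 0.1},
  {"sz": 10,"aperture": 0.1},
  {"aperture": 0.1},
  {"aperture": 0.1},
])

```text
clock: 7.05
eef_pos: [524.6, -362.1, 54.6]
tcp_rot: [-3.141, 0.0, 0.373]
contact_force: [-0.3, -0.2, 1.2]
opening: 0.251
grasp_force: 24.6
```

```bash
python3 - <<'E'
from h import *
togo([524.3,-362.6,33])
S=r.grab_frame("scene")
h=cv2.resize(S[130:230,100:220],(576,480),interpolation=2)
cv2.imwrite("pics/crop4.png",cv2.cvtColor(h,cv2.COLOR_RGB2BGR))
E
```

```text
t 7.05 tcp [ 524.6 -362.1   54.6] rot [-3.1411e+00  2.0000e-04  3.7350e-01] F [-0.3 -0.2  1.2] tool move [-0.4  0.4 21.6]
```

View pics/crop4.png

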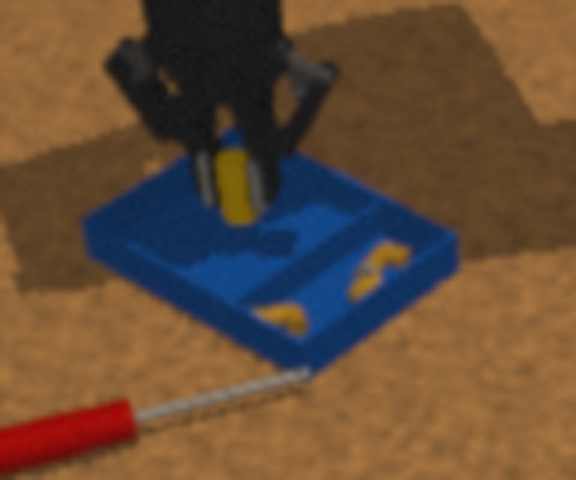

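The cap at crop (237,190) hangs over the empty bay. Lower it gently onto the floor.

Request:
steer_hand([
  {"sz": 8,"aperture": 0.1},
  {"sz": 6,"aperture": 0.1},
  {"sz": 3,"aperture": 0.1},
  {"aperture": 0.1},
  {"aperture": 0.1},
])

```text
clock: 7.52
eef_pos: [524.3, -362.9, 37.3]
tcp_rot: [-3.141, 0.0, 0.373]
contact_force: [-0.7, 1.0, 0.9]
opening: 0.25
grasp_force: 24.6
```

Request:
steer_hand([
  {"sz": 1.5,"aperture": 0.1},
  {"sz": 1,"aperture": 0.1},
  {"aperture": 0.1},
])

```text
clock: 7.77
eef_pos: [524.3, -362.8, 34.8]
tcp_rot: [-3.142, 0.0, 0.373]
contact_force: [0.0, -0.8, -0.4]
opening: 0.249
grasp_force: 24.6
```

Request:
steer_hand([
  {"sz": 1,"aperture": 0.1},
  {"sz": 1,"aperture": 0.1},
  {"aperture": 0.1},
])

```text
clock: 8.02
eef_pos: [524.5, -362.9, 33.4]
tcp_rot: [3.141, -0.0, 0.373]
contact_force: [-1.6, -0.1, 4.6]
opening: 0.249
grasp_force: 25.1
```

Touchdown at the expected height. Release and rise slowly.

Request:
steer_hand([
  {"aperture": 0.28},
  {"aperture": 0.32},
  {"aperture": 0.4},
  {"aperture": 0.5},
  {"aperture": 0.5},
])

```text
clock: 8.43
eef_pos: [524.3, -362.8, 32.8]
tcp_rot: [-3.142, 0.0, 0.373]
contact_force: [0.1, 0.2, -0.2]
opening: 0.497
grasp_force: 0.0
```

Request:
steer_hand([
  {"aperture": 0.5},
  {"aperture": 0.5},
  {"aperture": 0.5},
  {"sz": -10,"aperture": 0.5},
  {"sz": -20,"aperture": 0.5},
])

```text
clock: 8.85
eef_pos: [523.0, -361.9, 61.5]
tcp_rot: [-3.138, 0.002, 0.373]
contact_force: [0.5, -0.2, 0.2]
opening: 0.499
grasp_force: 0.0
```

Request:
steer_hand([
  {"sz": -35,"aperture": 0.5},
  {"sz": -40,"aperture": 0.5},
  {"sz": -40,"aperture": 0.5},
  {"sz": -40,"aperture": 0.5},
  {"sz": -40,"aperture": 0.5},
])

```text
clock: 9.27
eef_pos: [524.0, -362.6, 260.8]
tcp_rot: [3.141, -0.0, 0.373]
contact_force: [1.3, -0.1, -0.2]
opening: 0.5
grasp_force: 0.0
```

Request:
steer_hand([
  {"sz": -30,"aperture": 0.5},
  {"aperture": 0.5},
  {"aperture": 0.5},
])

```text
clock: 9.52
eef_pos: [525.1, -363.3, 290.9]
tcp_rot: [3.138, -0.003, 0.373]
contact_force: [0.1, -0.3, -0.3]
opening: 0.501
grasp_force: 0.0
```

```bash
python3 - <<'E'
from h import *
S=r.grab_frame("scene");T=r.grab_frame("top")
m=mask(S,(21,205,80),(36,255,255)); m[:, :120]=0;m[:,160:]=0;m[:150]=0;m[200:]=0
c=big(m);b=cv2.boundingRect(c);print(b,plane("scene",(b[0]+b[2]/2,b[1]+b[3]/2),23))
# bare rod: shoulder/thread in the scene view, for x,y
h=np.hstack([cv2.resize(S[130:230,100:200],(400,400),interpolation=2),cv2.resize(S[150:220,250:320],(400,400),interpolation=0)])
cv2.imwrite("pics/crop5.png",cv2.cvtColor(h,cv2.COLOR_RGB2BGR))
print(proj("scene",[[537.8,51.6,z] for z in(154,177,200,220)]))
hh=cv2.resize(T[165:235,190:260],(400,400),interpolation=0);cv2.imwrite("pics/crop6.png",cv2.cvtColor(hh,cv2.COLOR_RGB2BGR))
print(proj("top",[[537.8,51.6,z] for z in(154,200,220)]))
E
```

```text
(146, 168, 8, 14) [ 527.06461532 -361.81541984   23.        ]
[[280.22363763 192.28473466]
 [280.88978502 184.32583844]
 [281.57522129 176.13674497]
 [282.18759271 168.82079991]]
[[227.26828358 196.40202481]
 [226.32208539 195.39230079]
 [225.88954014 194.93070019]]
```

View pics/crop5.png

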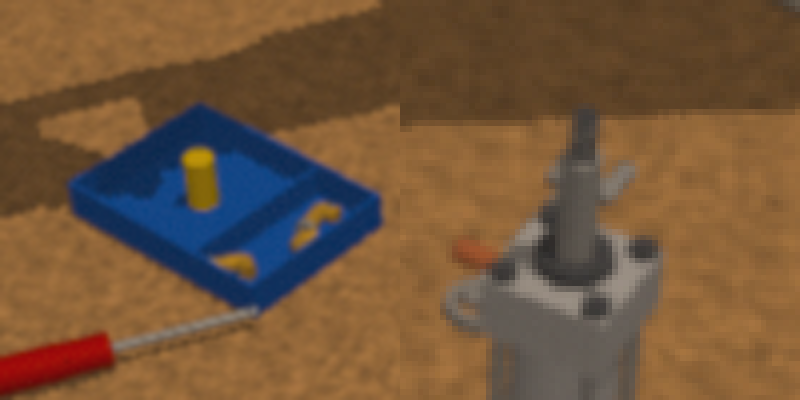

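The cap stands upright and released in the empty bay at crop (200,180). The bare rod's shaft and shoulder, at crop (578,205) and (580,157), match the projection of (537.8,51.6) at z=177 and 200 to within about 1 px. Back to the rod.

Request:
steer_hand([
  {"sx": 13.7,"sy": -31.8,"aperture": 0.5},
  {"sx": 13.7,"sy": -31.8,"aperture": 0.5},
  {"sx": 13.7,"sy": -31.8,"aperture": 0.5},
  {"sx": 13.7,"sy": -31.8,"aperture": 0.5},
  {"sx": 13.7,"sy": -31.8,"aperture": 0.5},
])

```text
clock: 10.03
eef_pos: [529.0, -188.0, 285.8]
tcp_rot: [-3.139, 0.003, 0.372]
contact_force: [0.9, -0.1, -0.3]
opening: 0.502
grasp_force: 0.0
```

Request:
steer_hand([
  {"sx": 13.7,"sy": -31.8,"aperture": 0.5},
  {"sx": 13.7,"sy": -31.8,"aperture": 0.5},
  {"sx": 13.7,"sy": -31.8,"aperture": 0.5},
  {"sx": 13.7,"sy": -31.8,"aperture": 0.5},
  {"sx": 13.7,"sy": -31.8,"aperture": 0.5},
])

```text
clock: 10.45
eef_pos: [534.9, -15.1, 286.1]
tcp_rot: [-3.14, 0.003, 0.373]
contact_force: [0.0, -1.1, 0.4]
opening: 0.5
grasp_force: 0.0
```

Request:
steer_hand([
  {"sx": 13.7,"sy": -31.8,"aperture": 0.5},
  {"sx": 13.7,"sy": -31.8,"aperture": 0.5},
  {"aperture": 0.5},
  {"aperture": 0.5},
  {"aperture": 0.5},
])

```text
clock: 10.87
eef_pos: [537.7, 52.3, 286.5]
tcp_rot: [-3.141, 0.003, 0.374]
contact_force: [-0.1, -0.4, -0.7]
opening: 0.502
grasp_force: 0.0
```

Request:
steer_hand([
  {"aperture": 0.5},
  {"aperture": 0.5},
  {"aperture": 0.5},
])

```text
clock: 11.12
eef_pos: [538.4, 51.4, 287.7]
tcp_rot: [-3.142, 0.0, 0.371]
contact_force: [-0.7, 0.0, 0.7]
opening: 0.501
grasp_force: 0.0
```

```bash
python3 -c "
from h import *
togo([538.2,51.9,183])"
```

```text
t 11.12 tcp [538.4  51.4 287.7] rot [-3.1416e+00  4.0000e-04  3.7130e-01] F [-0.7  0.   0.7] tool move [ -0.   -0.5 104.7]
```

Request:
steer_hand([
  {"sz": 25,"aperture": 0.5},
  {"sz": 25,"aperture": 0.5},
  {"sz": 20,"aperture": 0.5},
  {"sz": 20,"aperture": 0.5},
  {"sz": 10,"aperture": 0.5},
])

```text
clock: 11.53
eef_pos: [537.3, 51.6, 185.7]
tcp_rot: [-3.141, 0.003, 0.372]
contact_force: [-0.3, 0.3, -0.4]
opening: 0.504
grasp_force: 0.0
```

Request:
steer_hand([
  {"sz": 4.7,"aperture": 0.5},
  {"aperture": 0.4},
  {"aperture": 0.35},
  {"aperture": 0.3},
  {"aperture": 0.26},
], clamp_n=20)

```text
clock: 11.95
eef_pos: [539.2, 52.5, 184.3]
tcp_rot: [3.141, -0.002, 0.373]
contact_force: [-0.4, 0.0, -0.1]
opening: 0.261
grasp_force: 0.0
```

Request:
steer_hand([
  {"aperture": 0.23},
  {"aperture": 0.21},
  {"aperture": 0.19},
  {"aperture": 0.17},
  {"aperture": 0.15},
])

```text
clock: 12.37
eef_pos: [538.7, 52.6, 183.5]
tcp_rot: [-3.141, -0.001, 0.373]
contact_force: [-0.3, 1.1, 4.5]
opening: 0.179
grasp_force: 19.6
```

Request:
steer_hand([
  {"aperture": 0.1},
  {"aperture": 0.1},
  {"aperture": 0.1},
])

```text
clock: 12.62
eef_pos: [538.7, 52.6, 183.6]
tcp_rot: [-3.141, -0.001, 0.373]
contact_force: [-1.3, 1.4, 6.6]
opening: 0.182
grasp_force: 19.7
```

```bash
python3 -c "
from h import *
togo([538.2,51.9,217]);print(r.sense()['wrist_torque'])"
```

```text
t 12.62 tcp [538.7  52.6 183.6] rot [-3.1415e+00 -7.0000e-04  3.7270e-01] F [-1.3  1.4  6.6] tool move [ -0.8   0.5 -33.4]
[0.38643869 0.17691059 0.01799554]
```

Side force is only about 2 N. Firm the grip and draw slowly, watching the force.

Request:
steer_hand([
  {"aperture": 0.05},
  {"aperture": 0.05},
  {"aperture": 0.05},
  {"sz": -1,"aperture": 0.05},
  {"sz": -1,"aperture": 0.05},
], clamp_n=50)

```text
clock: 13.03
eef_pos: [538.1, 52.4, 184.6]
tcp_rot: [-3.141, 0.001, 0.373]
contact_force: [1.5, 1.5, -6.2]
opening: 0.174
grasp_force: 48.7
```

Request:
steer_hand([
  {"sz": -1,"aperture": 0.05},
  {"sz": -1,"aperture": 0.05},
  {"sz": -1,"aperture": 0.05},
  {"aperture": 0.05},
])

```text
clock: 13.37
eef_pos: [538.3, 52.4, 188.1]
tcp_rot: [-3.141, 0.0, 0.373]
contact_force: [0.2, 0.9, -4.9]
opening: 0.175
grasp_force: 48.7
```

```bash
python3 -c "
from h import *
togo([538.2,51.9,217]);print(r.sense()['wrist_torque'])"
```

```text
t 13.37 tcp [538.3  52.4 188.1] rot [-3.1415e+00  5.0000e-04  3.7280e-01] F [ 0.2  0.9 -4.9] tool move [ -0.3   0.4 -28.9]
[ 0.25404965 -0.05819793 -0.02066544]
```

The rod hangs on the fingers (−4.9 N) with about 1 N sideways. Continue.

Request:
steer_hand([
  {"sz": -2,"aperture": 0.05},
  {"sz": -2,"aperture": 0.05},
  {"sz": -2,"aperture": 0.05},
  {"sz": -2,"aperture": 0.05},
  {"sz": -2,"aperture": 0.05},
])

```text
clock: 13.78
eef_pos: [538.4, 52.4, 198.4]
tcp_rot: [3.142, 0.0, 0.373]
contact_force: [0.1, 0.1, -4.5]
opening: 0.171
grasp_force: 48.8
```

Request:
steer_hand([
  {"sz": -2,"aperture": 0.05},
  {"sz": -2,"aperture": 0.05},
  {"sz": -2,"aperture": 0.05},
  {"sz": -2,"aperture": 0.05},
  {"sz": -2,"aperture": 0.05},
])

```text
clock: 14.2
eef_pos: [538.4, 52.4, 208.4]
tcp_rot: [3.142, 0.0, 0.373]
contact_force: [-1.0, 1.0, -4.3]
opening: 0.168
grasp_force: 48.8
```

Request:
steer_hand([
  {"sz": -2,"aperture": 0.05},
  {"sz": -2,"aperture": 0.05},
  {"sz": -2,"aperture": 0.05},
  {"sz": -2,"aperture": 0.05},
  {"sz": -1,"aperture": 0.05},
])

```text
clock: 14.62
eef_pos: [538.7, 52.4, 217.5]
tcp_rot: [3.141, -0.0, 0.373]
contact_force: [-0.4, 0.4, -4.7]
opening: 0.176
grasp_force: 48.8
```

Request:
steer_hand([
  {"aperture": 0.05},
  {"aperture": 0.05},
  {"aperture": 0.05},
])

```text
clock: 14.87
eef_pos: [538.4, 52.4, 217.1]
tcp_rot: [3.142, 0.0, 0.373]
contact_force: [0.7, -0.2, -4.7]
opening: 0.171
grasp_force: 48.8
```

```bash
python3 - <<'E'
from h import *
togo([538.2,51.9,217.5]); print(r.sense()["wrist_torque"])
S=r.grab_frame("scene")
print(proj("scene",[[538.2,52,z] for z in(154,158,166)])-[250,140])
cv2.imwrite("pics/crop7.png",cv2.cvtColor(cv2.resize(S[140:210,250:320],(560,560),interpolation=0),cv2.COLOR_RGB2BGR))
m=mask(S,(100,90,40),(128,255,255));m[:,:270]=0;m[:,292:]=0;m[:160]=0;m[205:]=0
print(cv2.boundingRect(m), cv2.countNonZero(m))
E
```

```text
t 14.87 tcp [538.4  52.4 217.1] rot [3.1416e+00 1.0000e-04 3.7290e-01] F [ 0.7 -0.2 -4.7] tool move [-0.4  0.4 -0.4]
[-0.05689236 -0.01149505  0.01594187]
[[30.29458042 52.44101546]
 [30.40930356 51.07278576]
 [30.6404473  48.31610406]]
(277, 191, 7, 3) 16
```

View pics/crop7.png

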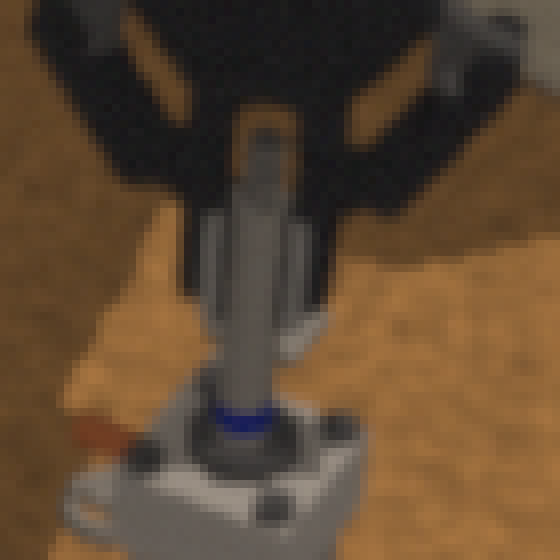

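The blue ring shows just above the gland at crop (243,420), with a strip of rod below it. I'll check its height against the gland numerically.

```bash
python3 - <<'E'
from h import *
S=np.mean([r.grab_frame("scene").astype(float) for _ in range(4)],0)
p=S[184:203,278:283].mean(1)
for i,c in enumerate(p): print(184+i,np.round(c).astype(int),round(c[2]-c[0]))
C=-cam("scene")[2].T@cam("scene")[3]; a=np.array([538.2,52]); d=(C[:2]-a)/np.linalg.norm(C[:2]-a)
f=lambda rad,z: proj("scene",[[*(a+d*rad),z]])[0].round(2).tolist()
print("front rod z150..168",[(z,f(8,z)) for z in(150,154,158,162,166,200+33.5)],"gland rim front/back",f(16.5,154),f(-16.5,154))
E
```

```text
184 [86 80 73] -13
185 [86 80 73] -13
186 [85 79 72] -13
187 [85 79 72] -13
188 [85 79 72] -13
189 [85 79 72] -12
190 [80 75 74] -6
191 [61 59 80] 19
192 [25 30 85] 60
193 [31 35 83] 52
194 [61 59 78] 17
195 [76 71 68] -8
196 [68 64 61] -7
197 [64 61 59] -5
198 [57 55 53] -4
199 [61 57 54] -6
200 [107 100  92] -14
201 [142 132 122] -20
202 [138 129 119] -19
front rod z150..168 [(150, [279.99, 196.06]), (154, [280.11, 194.69]), (158, [280.22, 193.32]), (162, [280.34, 191.95]), (166, [280.45, 190.56]), (233.5, [282.5, 166.12])] gland rim front/back [279.9, 197.12] [280.68, 187.88]
```

The ring centre is at row 192.55, which gives its lower edge about 2 mm above the gland, against 3.5 mm from the lift distance. I'll raise it 2 mm more for margin and settle.

Request:
steer_hand([
  {"sz": -1,"aperture": 0.05},
  {"sz": -1,"aperture": 0.05},
  {"aperture": 0.05},
  {"aperture": 0.05},
  {"aperture": 0.05},
])

```text
clock: 15.53
eef_pos: [538.5, 52.4, 219.2]
tcp_rot: [3.142, -0.0, 0.373]
contact_force: [0.0, -0.6, -4.6]
opening: 0.171
grasp_force: 48.8
```

Request:
steer_hand([
  {"aperture": 0.05},
  {"aperture": 0.05},
  {"aperture": 0.05},
  {"aperture": 0.05},
  {"aperture": 0.05},
])

```text
clock: 15.95
eef_pos: [538.5, 52.4, 219.2]
tcp_rot: [-3.142, 0.0, 0.373]
contact_force: [0.4, -0.3, -4.5]
opening: 0.178
grasp_force: 48.8
```

```bash
python3 -c "
from rig import r
print(r.sense()['contact_force'],r.sense()['wrist_torque'],r.sign_off())"
```

```text
the job is handed in; nothing more can be done
[ 0.39098146 -0.2890533  -4.46915477] [ 0.04470724 -0.01469379  0.00178203] None
```

I handed the job in at about 16 s: the protector stands released in the tray's empty bay, and the rod is held still at 49 N with the ring's lower edge an estimated 4–5 mm above the gland; the judge's verdict was not shown.

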